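# Fold open the damp-cupboard door in the pottery studio

## Robot

A 6-joint arm with a two-finger parallel gripper is mounted at the origin on the work surface. World frame = base frame: x ahead of the robot, y to its left, z up, the work surface at z = 0. Lengths are in m, angles in rad, forces in N, time in s.
With the tool pointing down it reaches from about 0.4 to 0.825 m from the base axis. Payload 7 kg.
Tool frame: the origin (TCP) lies on the centre line of the jaws, within the pads' length; the fingertips stand 22 mm ahead of it and the grasp point (between the pads) lies 3 mm ahead of it; z points along the fingers, y is the line along which they close (so a half turn about z gives the same grasp; the last joint's range is limited). The gripper opens to 88 mm and grips with 3 to 60 N. Pads are 19 mm wide; open, the fingers measure 130 mm over their backs; the gripper's body (78 mm by 193 mm) begins 47 mm behind the grasp point.
Start: joints at [0.288, 0.359, 0.012, 0, -1.224, -0.288], TCP at [0.675, -0, 0.249] pointing down, gripper open.
Joint ranges: [-3.07, 3.07], [-1.43, 2.12], [-1.02, 1.25], [-3.03, 1.67], [-3.05, -0], [-3.03, 3.03]. Speed limits (rad/s): [2.39, 2.39, 3.01, 3.14, 3.14, 3.14].

## Interface

Orientations are given as [roll, pitch, yaw] about the fixed x, y, z axes, in that order (R = Rz(yaw) Ry(pitch) Rx(roll)).
In Python, from station import monitor, viewer, order gives the robot as it stands. The module is installed in compiled form; this text tells all that it offers.
- The arm moves only by the tool servo_tool, never from a script. Its argument "targets" is a list of rows, each an object with "angular": the turn, a rotation vector about the tool's x, y, z in degrees, a list of three; "xyz": the shift along the tool's x, y, z in cm, a list of three; "claw": the finger opening in cm, from 0 to 8.76. A call has 1 to 20 rows; each row shifts and turns the commanded pose from where the row before left it, along the tool's axes as they then stand; what a row does not reach is not made up. A row lasts 1/10 s, in which the tool goes at most 50 mm and 8.59 degrees, less where a joint would pass 70% of its speed; a pose out of reach is approached as far as the arm can. A call is refused whole if a number of a shift passes 5 or a number of a turn 8.59, either way. A call with a gripper value outside its range is refused whole. The fingers move at their own pace and stop on an object; "force" is the grip in N (left out, the last holds). Time passes only in rows, so rows that do not move let the fingers close. It gives the time, the measured TCP pose, the force, the opening and the grip force at its end, in the units of the state.
- monitor.get_state(): the state, without advancing time (a new reading comes with each control period).
- viewer.grab_frame(name): name is "scene" or "side" or "wrist"; returns a dict with "color" (420x560x3 uint8, blue, green, red), "fovy" (degrees; the focal length in pixels is half the picture's height over the tangent of half this angle, whatever the lens; pixels are square), "cx", "cy" (the principal point, pixels), "R" (3x3) and "t" (3): a world point X has camera coordinates R X + t. Camera axes: x right, y down, z forward; pixel columns grow to the right and rows downward; lengths in m; the calibration is good to about 2 mm. A picture is of the moment at which its call begins. There is no depth.
- order.job_done(): hands the job in; it is judged then, once.
The state is a dict: "t": time; "q": joint angles; "qd": joint speeds; "joint_efforts": joint torques, N m; "eef_pos": TCP position; "ee_rot": TCP orientation; "force": force on the tool from outside, world axes, zero at the start; "moment": the same for the moment, N m; "width": finger opening in m; "gripper_force": force on a finger pad.
Only numpy, scipy, OpenCV 4.12 (cv2) and the standard library are available. Lean on these libraries where they do the work, as an engineer would, in place of code of your own. Each camera call takes 0.05 s, during which the arm holds its last target. There are 200 camera calls.

## Task

The folding door of the wider of the two damp cupboards stands half folded and blocks the pots. Push the steel post at its fold hinge round towards the side of the cupboard on which the door is hung, until both panels are folded fully together, leave it there, and leave the narrower cupboard's folding door as it is.

Things in the scene. Friction and masses are not known exactly. Their poses are not given: they have to be found in the camera images.
- wide_door (a joint): Fold angle q (rad) of the wide cupboard's bifold door: 0 = both panels flat across the front (shut), 1.45 = fully folded, at its stop. Two wooden panels, 140 wide, 12 thick, 20 to 226 mm above the table, open towards the robot: the first hangs at the front's left (+y) side, the second on the first; its far edge runs in the sill track. Friction (under 5 N at the post) holds it where left.
- wide_jamb (a point): Fixed point on the upright axis on which the wide cupboard's first panel hangs, 250 mm above the table. Axes: x into the cupboard, away from the robot; y left along its front; z up. In them the fold post is at x = -140 sin q, y = -140 cos q mm. The cupboard is fixed, 310 wide, 160 deep, 230 mm high; its front is 14 mm to the +x side; a bowl and a cup (to 60 mm high) stand on its roof.
- wide_fold (a point): The wide door's fold hinge: an upright round steel post, 18 mm in diameter, joining the two panels and standing 55 mm clear above their top edges (226 to 281 mm above the table). The point is on its axis, 256 mm above the table, half-way up the clear part. It moves on an arc of 140 mm radius about the jamb axis.
- narrow_fold (a point): The like fold post (18 mm in diameter) of the other, narrower and lower cupboard (230 wide, 190 high, panels 100 wide, hung at its right side); the point is on its axis, 216 mm above the table. It stands beside the wide cupboard, to its left or right.

How it is judged:
At the end, for the whole second after the job is handed in: The wide cupboard's door is folded to within 10 degrees of its stop (joint above 1.27 rad of 1.45) and at rest, and the narrow cupboard's fold post stands within 20 mm of where it was (value of joint wide_door above 1.27 rad and velocity of joint wide_door between -0.05 and 0.05 rad/s and distance of narrow_fold from where it was at the start of the episode below 0.02 m); the robot touches nothing.
It fails at once if the narrow cupboard's door is moved by more than 20 mm (distance of narrow_fold from where it was at the start of the episode above 0.02 m).
It also fails if it takes over 32 s, if anything falls off the work surface, if the arm or the gripper's body presses on something with over 40 N, if the wrist force passes 120 N, or if a joint passes its speed limit or range.

## Working session

There is one attempt and no reset: what is moved stays moved. The work goes in short steps, Python scripts to look and compute and a tool call to move; the robot and the scene stay as the last step left them, time stands still between calls to the robot, and variables do not carry over. Pictures are saved under pics/ and viewed, at most 10 in all, crops included, and the job is handed in when it is done.

Besides the shell and the picture viewer there is one more tool, called after "Call:" as name(argument=value, ...) on one line, values as JSON. servo_tool: Moves the arm, as the interface text tells. Its arguments: {"type":"object","properties":{"targets":{"type":"array"},"force":{"type":"number"}},"required":["targets"]}

```bash
mkdir -p pics; python3 - <<'E'
from station import monitor, viewer
import cv2,pickle
s=monitor.get_state();print(s['t'],s['eef_pos'],s['ee_rot'],s['width'])
d={}
for n in("scene","side","wrist"):
    f=viewer.grab_frame(n);d[n]=f;cv2.imwrite(f"pics/{n}0.png",f["color"]);print(n,f['fovy'],f['cx'],f['cy'],f['R'].round(3).tolist() if hasattr(f['R'],'round') else f['R'],f['t'])
pickle.dump(d,open('f0.pkl','wb'))
E
```

```text
0.0 [ 6.74560349e-01 -3.51919308e-05  2.47653302e-01] [ 3.13999679e+00 -1.34483386e-04 -1.57093935e+00] 0.0874421942884865
scene 43.93932465370311 279.7188316783126 201.16344581257866 [[-0.377, 0.926, -0.001], [0.885, 0.36, -0.297], [-0.275, -0.112, -0.955]] [ 0.17511469 -0.50443317  1.53635871]
side 55.545323516246796 280.09291309876085 212.97414477681968 [[-0.48, 0.877, -0.008], [0.604, 0.324, -0.728], [-0.636, -0.354, -0.686]] [ 0.24120053 -0.24994585  1.38197489]
wrist 70.66636559936765 280.83482335441704 211.36542868359192 [[-1.0, -0.0, 0.001], [0.0, 0.954, 0.298], [-0.001, 0.298, -0.954]] [ 0.67417447 -0.03681384  0.39158306]
```

View pics/scene0.png

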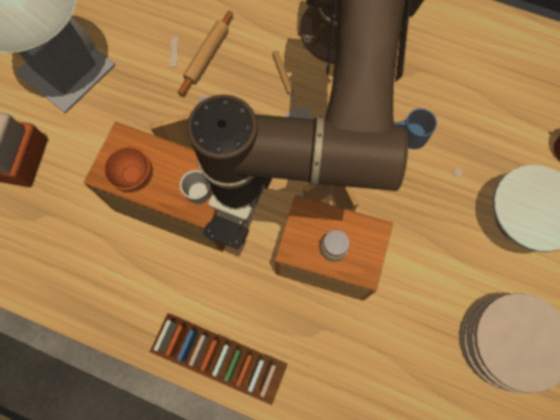

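View pics/side0.png

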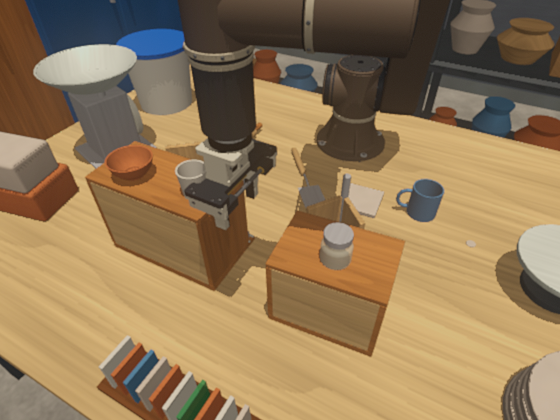

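The scene view shows the wide cupboard with its roof corners near (115,122), (88,178) and (232,245). The gripper hides its left end. The narrow cupboard, corners near (293,198), (391,235) and (277,262), stands to the left (+y). In the side view its fold post top is near (346,178). The wide door is hidden behind the gripper.

View pics/wrist0.png

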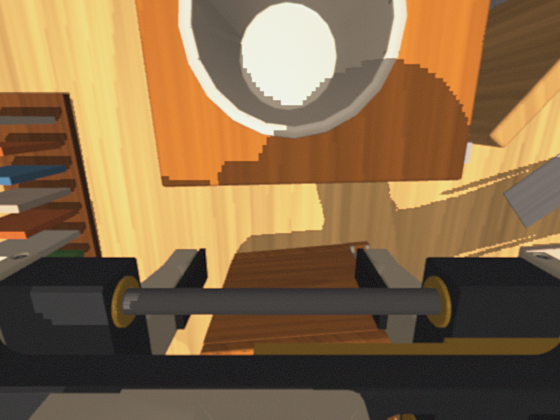

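```bash
cat > h.py <<'E'
import numpy as np
def onz(f,u,v,z):
    F=f['color'].shape[0]/2/np.tan(np.radians(f['fovy'])/2)
    R=np.array(f['R']);t=np.array(f['t'])
    d=R.T@np.array([(u-f['cx'])/F,(v-f['cy'])/F,1]);c=-R.T@t
    return c+d*(z-c[2])/d[2]
def proj(f,X):
    F=f['color'].shape[0]/2/np.tan(np.radians(f['fovy'])/2)
    p=np.array(f['R'])@np.array(X)+f['t'];return p[:2]/p[2]*F+[f['cx'],f['cy']]
E
python3 - <<'E'
import pickle;from h import *
d=pickle.load(open('f0.pkl','rb'))
for n,u,v,z in[("scene",115,122,.23),("scene",88,178,.23),("scene",293,198,.19),("scene",391,235,.19),("scene",277,262,.19),("side",346,178,.244),("side",90,180,.23),("side",205,222,.23)]:print(n,u,v,onz(d[n],u,v,z).round(3))
E
```

```text
scene 115 122 [ 0.588 -0.358  0.23 ]
scene 88 178 [ 0.732 -0.35   0.23 ]
scene 293 198 [0.591 0.084 0.19 ]
scene 391 235 [0.59  0.318 0.19 ]
scene 277 262 [0.741 0.106 0.19 ]
side 346 178 [0.5   0.159 0.244]
side 90 180 [ 0.75  -0.332  0.23 ]
side 205 222 [ 0.737 -0.034  0.23 ]
```

The wrist view (image right is -x, down is +y) shows the wide roof's left edge from (163,185) to (462,178), with the front-left corner at the latter. Panel 1 runs up and right out of view from near (490,130). I'll rise clear and move back to see the post.

Call:
servo_tool(targets=[{"xyz": [0,0,-3],"angular": [0,0,0],"claw": 8.7},{"xyz": [0,0,-3],"angular": [0,0,0],"claw": 8.7},{"xyz": [0,0,-3],"angular": [0,0,0],"claw": 8.7},{"xyz": [0,0,-3],"angular": [0,0,0],"claw": 8.7},{"xyz": [1,3,0],"angular": [0,0,0],"claw": 8.7},{"xyz": [1,3,0],"angular": [0,0,0],"claw": 8.7},{"xyz": [1,3,0],"angular": [0,0,0],"claw": 8.7},{"xyz": [1,3,0],"angular": [0,0,0],"claw": 8.7},{"xyz": [1,3,0],"angular": [0,0,0],"claw": 8.7},{"xyz": [0,0,0],"angular": [0,0,0],"claw": 6},{"xyz": [0,0,0],"angular": [0,0,0],"claw": 6}])

```text
t: 1.25
eef_pos: [0.5247, -0.0502, 0.3692]
ee_rot: [-3.14, 0.0, -1.571]
force: [-0.3, 0.5, 0.1]
width: 0.0764
gripper_force: 0.0
```

```bash
python3 - <<'E'
from station import monitor, viewer
import cv2,pickle
s=monitor.get_state();print(s['t'],s['eef_pos'],s['ee_rot'],s['width'])
d={}
for n in("side","wrist"):
    f=viewer.grab_frame(n);d[n]=f;cv2.imwrite(f"pics/{n}1.png",f["color"])
pickle.dump(d,open('f1.pkl','wb'))
E
```

```text
1.25 [ 0.5246569  -0.05017165  0.36920662] [-3.14018564e+00  4.43415575e-04 -1.57098827e+00] 0.07639184377531515
```

View pics/wrist1.png

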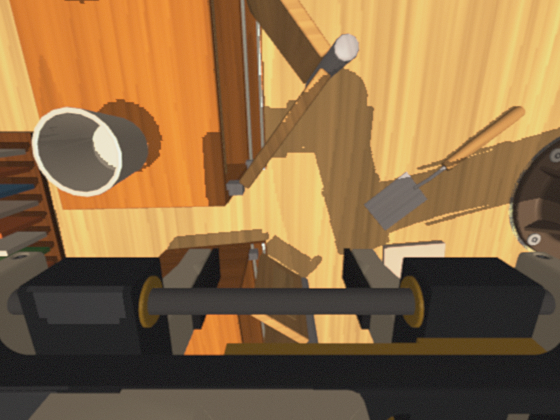

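View pics/side1.png

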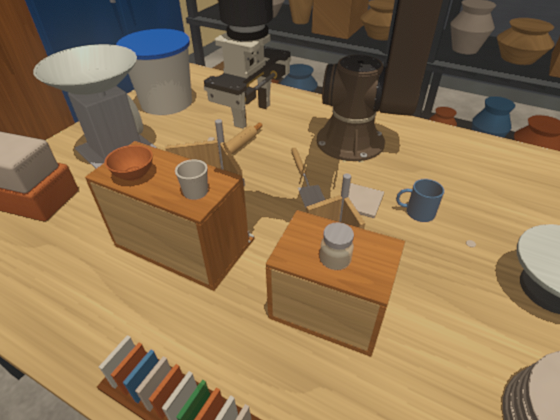

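The wrist view shows the post top at (346,46), panel 1 running from it to the jamb pin at (235,186), and the narrow door below, mostly hidden. The side view shows the wide post top at (219,124) and the narrow post top at (346,177).

```bash
python3 - <<'E'
import pickle;from h import *
d=pickle.load(open('f1.pkl','rb'))
a=onz(d['wrist'],346,46,.281);b=onz(d['side'],219,124,.281)
print(a,b,onz(d['side'],346,177,.241))
for z in(.226,.25):print(onz(d['wrist'],235,186,z))
for z in(.226,.24):
  for P in(a,b):
    J=onz(d['wrist'],235,186,z);v=(P-J)[:2];print(z,np.hypot(*v),np.arctan2(-v[0],-v[1]))
E
```

```text
[ 0.48108642 -0.17835939  0.281     ] [ 0.49569863 -0.16382841  0.281     ] [0.49311008 0.15694077 0.241     ]
[ 0.56924321 -0.0696822   0.226     ]
[ 0.56542106 -0.07499569  0.25      ]
0.226 0.139936958190302 0.6815210447843011
0.226 0.11946679281556023 0.6631558235924577
0.24 0.1361254034989559 0.6831452945267871
0.24 0.11565173966764421 0.6644620287949592
```

The wrist reading gives a radius of 140 mm, as it must be. The side reading is 2 cm off, so I'll check with the scene camera.

```bash
python3 - <<'E'
from station import viewer
import cv2,pickle
from h import *
d=pickle.load(open('f1.pkl','rb'));f=viewer.grab_frame('scene');d['scene']=f;pickle.dump(d,open('f1.pkl','wb'))
a=[.481,-.178,.281];s=d['side']
ims=[]
for g in(f,s):
    p=proj(g,a);print(p,proj(g,[.481,-.178,.226]),proj(g,[.569,-.07,.226]))
    x,y=int(p[0]),int(p[1]);x0,y0=max(x-50,0),max(y-50,0)
    c=g['color'][y0:y0+120,x0:x0+100];print(x0,y0);ims.append(cv2.resize(c,(400,480),interpolation=cv2.INTER_NEAREST))
cv2.imwrite('pics/c1.png',np.hstack(ims))
E
```

```text
[202.61311017  99.24037978] [205.97685519 110.69698998] [233.38672646 159.72735819]
152 49
[217.66463409 119.67302653] [220.23696269 139.46477191] [237.40578342 171.19439281]
167 69
```

View pics/c1.png

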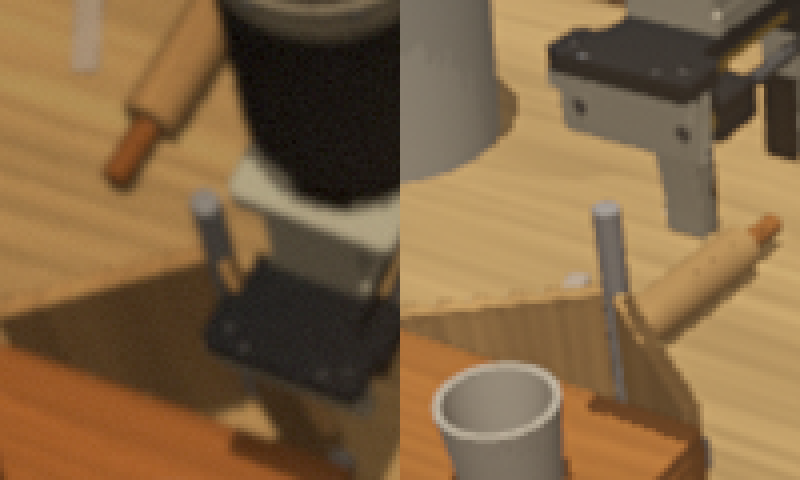

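The scene crop has the post top at about (204,99) and the side crop at about (219,121). Both agree with the wrist fix, so the post is at (0.482, -0.177) with q ≈ 0.68. The tool moves over it and turns 39° so that the jaw line lies along the arc.

Call:
servo_tool(targets=[{"xyz": [2.54,0.86,0],"angular": [0,0,0],"claw": 5},{"xyz": [2.54,0.86,0],"angular": [0,0,0],"claw": 5},{"xyz": [2.54,0.86,0],"angular": [0,0,0],"claw": 5},{"xyz": [2.54,0.86,0],"angular": [0,0,0],"claw": 5},{"xyz": [2.54,0.86,0],"angular": [0,0,0],"claw": 5},{"xyz": [0,0,0],"angular": [0,0,6.5],"claw": 5},{"xyz": [0,0,0],"angular": [0,0,6.5],"claw": 5},{"xyz": [0,0,0],"angular": [0,0,6.5],"claw": 5},{"xyz": [0,0,0],"angular": [0,0,6.5],"claw": 5},{"xyz": [0,0,0],"angular": [0,0,6.5],"claw": 5},{"xyz": [0,0,0],"angular": [0,0,6.5],"claw": 5},{"xyz": [0,0,0],"angular": [0,0,0],"claw": 5},{"xyz": [0,0,0],"angular": [0,0,0],"claw": 5}])

```text
t: 2.7
eef_pos: [0.4825, -0.1769, 0.368]
ee_rot: [3.141, -0.001, -2.248]
force: [-0.1, -0.7, 0.3]
width: 0.0502
gripper_force: 0.0
```

```bash
python3 - <<'E'
from station import monitor, viewer
import cv2
from h import *
s=monitor.get_state();print(s['t'],s['eef_pos'],s['ee_rot'],s['width'],s['q'])
f=viewer.grab_frame('wrist');cv2.imwrite('pics/w2.png',f['color']);print(proj(f,[.482,-.177,.281]),proj(f,s['eef_pos']))
E
```

```text
2.7 [ 0.48249997 -0.17693301  0.36803893] [ 3.14079450e+00 -6.30869535e-04 -2.24805233e+00] 0.05021117045430608 [ 3.09635974e-02  3.29579136e-02 -1.31688928e-01 -4.05680563e-05
 -1.40716607e+00 -7.08213220e-01]
[281.31144601 224.85756935] [280.83598108 282.48895774]
```

View pics/w2.png

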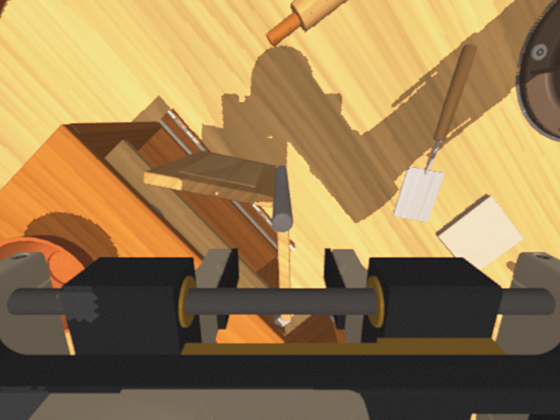

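The post top shows at (282,222), against (281,225) predicted, and lies midway between the fingers. I'll go down and narrow the cage.

Call:
servo_tool(targets=[{"xyz": [0,0,2.1],"angular": [0,0,0],"claw": 5},{"xyz": [0,0,2.1],"angular": [0,0,0],"claw": 5},{"xyz": [0,0,2.1],"angular": [0,0,0],"claw": 5},{"xyz": [0,0,2.1],"angular": [0,0,0],"claw": 5},{"xyz": [0,0,2.1],"angular": [0,0,0],"claw": 5},{"xyz": [0,0,0],"angular": [0,0,0],"claw": 4},{"xyz": [0,0,0],"angular": [0,0,0],"claw": 4},{"xyz": [0,0,0],"angular": [0,0,0],"claw": 4}])

```text
t: 3.55
eef_pos: [0.4828, -0.1771, 0.2649]
ee_rot: [-3.14, 0.001, -2.25]
force: [0.4, -0.5, 0.5]
width: 0.0406
gripper_force: 0.0
```

Call:
servo_tool(targets=[{"xyz": [-0.034,0.976,0],"angular": [0,0,4],"claw": 4},{"xyz": [-0.034,0.976,0],"angular": [0,0,4],"claw": 4},{"xyz": [-0.034,0.976,0],"angular": [0,0,4],"claw": 4},{"xyz": [-0.034,0.976,0],"angular": [0,0,4],"claw": 4},{"xyz": [-0.034,0.976,0],"angular": [0,0,4],"claw": 4}])

```text
t: 4.05
eef_pos: [0.4504, -0.1405, 0.265]
ee_rot: [-3.14, 0.001, -2.603]
force: [0.1, -2.2, 0.6]
width: 0.0396
gripper_force: 0.8
```

Call:
servo_tool(targets=[{"xyz": [-0.034,0.976,0],"angular": [0,0,4],"claw": 4},{"xyz": [-0.034,0.976,0],"angular": [0,0,4],"claw": 4},{"xyz": [-0.034,0.976,0],"angular": [0,0,4],"claw": 4},{"xyz": [-0.034,0.976,0],"angular": [0,0,4],"claw": 4},{"xyz": [-0.034,0.976,0],"angular": [0,0,4],"claw": 4},{"xyz": [-0.02,0.5,0],"angular": [0,0,2],"claw": 4},{"xyz": [0,0,0],"angular": [0,0,0],"claw": 4}])

```text
t: 4.75
eef_pos: [0.4324, -0.0896, 0.2649]
ee_rot: [-3.142, 0.002, -2.984]
force: [0.9, -0.7, -0.0]
width: 0.0405
gripper_force: 0.0
```

```bash
python3 - <<'E'
from station import monitor, viewer
import cv2
from h import *
s=monitor.get_state();print(s['t'],s['eef_pos'],s['ee_rot'],s['width'],s['force'])
p=s['eef_pos'];v=p[:2]-np.array([.569,-.07]);print(np.hypot(*v),np.arctan2(-v[0],-v[1]))
f=viewer.grab_frame('wrist');cv2.imwrite('pics/w3.png',f['color']);print(proj(f,[p[0],p[1],.281]))
E
```

```text
4.75 [ 0.43239109 -0.08962856  0.26487048] [-3.14158095e+00  2.40993655e-03 -2.98371384e+00] 0.04050681191133715 [ 0.9168508  -0.72187115 -0.02084732]
0.13801186424985304 1.4280887318139177
[281.32049181 300.33012311]
```

View pics/w3.png

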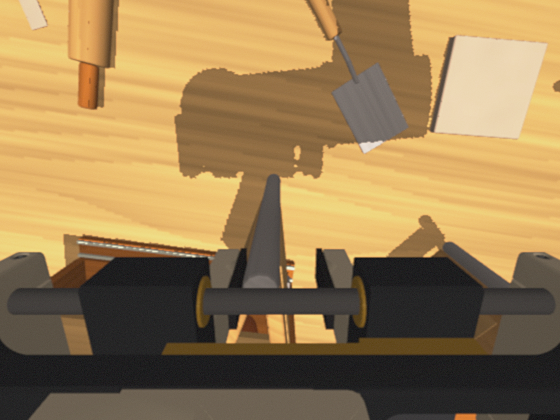

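The post top, at (260,285), sits against the trailing finger, so q ≈ 1.35. I'll push a little further, slowly.

Call:
servo_tool(targets=[{"xyz": [-0.01,0.35,0],"angular": [0,0,1.4],"claw": 4},{"xyz": [-0.01,0.35,0],"angular": [0,0,1.4],"claw": 4},{"xyz": [-0.01,0.2,0],"angular": [0,0,0.8],"claw": 4},{"xyz": [0,0,0],"angular": [0,0,0],"claw": 4}])

```text
t: 5.2
eef_pos: [0.4312, -0.0811, 0.2639]
ee_rot: [3.141, 0.001, -3.047]
force: [0.8, 0.2, 0.2]
width: 0.0399
gripper_force: 0.0
```

Call:
servo_tool(targets=[{"xyz": [0,-0.5,0],"angular": [0,0,0],"claw": 4.3},{"xyz": [0,0,0],"angular": [0,0,0],"claw": 4.8},{"xyz": [0,0,-2],"angular": [0,0,0],"claw": 4.8},{"xyz": [0,0,-3],"angular": [0,0,0],"claw": 4.8},{"xyz": [0,0,-3],"angular": [0,0,0],"claw": 4.8},{"xyz": [0,0,-3],"angular": [0,0,0],"claw": 4.8},{"xyz": [0,0,0],"angular": [0,0,0],"claw": 4.8},{"xyz": [0,0,0],"angular": [0,0,0],"claw": 4.8}])

```text
t: 6.0
eef_pos: [0.4316, -0.0861, 0.3738]
ee_rot: [3.141, 0.001, -3.047]
force: [0.5, 0.4, -0.2]
width: 0.0479
gripper_force: 0.0
```

```bash
python3 - <<'E'
from station import monitor, viewer
import cv2
from h import *
s=monitor.get_state();print(s['t'],s['eef_pos'],s['force'])
f=viewer.grab_frame('wrist');cv2.imwrite('pics/w4.png',f['color'])
for q in(1.27,1.35,1.4,1.45):print(q,proj(f,[.569-.14*np.sin(q),-.07-.14*np.cos(q),.281]))
E
```

```text
6.0 [ 0.43159199 -0.0860877   0.3738091 ] [ 0.5106663   0.39458546 -0.19568314]
1.27 [250.08575953 223.83211574]
1.35 [263.47094762 221.70887083]
1.4 [271.94863079 220.89594303]
1.45 [280.47416282 220.48381   ]
```

View pics/w4.png

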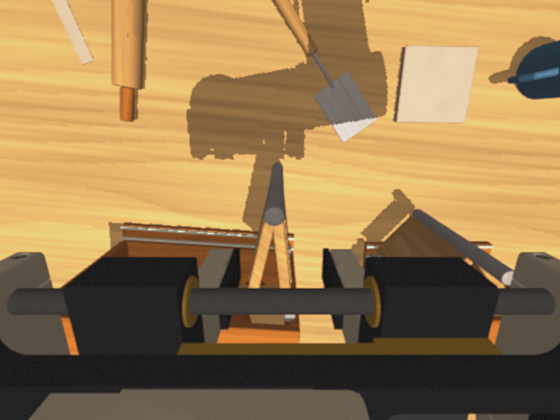

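The post top is at (274,215), so q ≈ 1.41 with both panels folded together. The narrow door still stands and the tool is clear of everything. Handing in.

```bash
python3 -c "
from station import order;print(order.job_done())"
```

```text
the job is handed in; nothing more can be done
None
```

The wide cupboard's door is folded to about 1.41 of 1.45 rad, measured from the wrist camera; the gripper never went near the narrower cupboard's door, the arm is clear, and the job was handed in at about 6 s with no verdict returned.

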